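Dock the pull scale and draw its sprung handle to the set marker

ROBOT

A 7-joint arm with a two-finger parallel gripper is mounted at the origin on a cart in front of the work surface, level with it; the furniture and walls round the work are solid. World frame = base frame: x ahead of the robot, y to its left, z up, the work surface at z = 0. Lengths are in m, angles in rad, forces in N, time in s.
With the tool pointing down it reaches from about 0.4 to 0.85 m from the base axis. Payload 4.5 kg.
Tool frame: the origin (TCP) lies midway between the tips of the shut fingers; the grasp point (between the pads) lies 19 mm behind it; z points along the fingers, y is the line along which they close (so a half turn about z gives the same grasp; the last joint's range is limited). The gripper opens to 85 mm and grips with 20 to 120 N. Pads are 22 mm wide; open, the fingers measure 114 mm over their backs; the gripper's body (76 mm by 85 mm) begins 54 mm behind the grasp point. The pads swing forward as they close: fully open they stand 13 mm farther back than shut.
Start: joints at [1.174, 0.689, -0.195, 1.565, 0.157, 0.902, -0.215], TCP at [0.261, -0.568, 0.231] pointing down, gripper open.
Joint ranges: [-3.01, 3.01], [-0.46, 2.08], [-1.47, 1.51], [0.13, 2.56], [-1, 4.14], [0.04, 2.09], [-2.66, 2.66]. Speed limits (rad/s): [2.57, 2.57, 3.14, 3.14, 3.14, 3.14, 3.14].

INTERFACE

Orientations are given as a rotation vector (axis times angle).
In Python, from bench import status, cams, ticket gives the robot as it stands. The module is installed in compiled form; this text tells all that it offers.
- The arm moves only by the tool jog_arm, never from a script. Its argument "commands" is a list that holds one entry, the list of rows, each a list of 7 numbers: the shift along the tool's x, y, z in mm, then the turn, a rotation vector about the tool's x, y, z in degrees, then the finger opening in mm, from 0 to 85.4. In form: [[[tx, ty, tz, ax, ay, az, claw], ...]]. A call has 1 to 20 rows; each row is the pose to reach, as a shift and turn from the pose commanded when the call began, along the tool's axes at that moment; what a row does not reach only later rows make up. A row lasts 1/10 s, in which the tool goes at most 50 mm and 8.59 degrees, less where a joint would pass 70% of its speed; a pose out of reach is approached as far as the arm can. A call with a gripper value outside its range is refused whole. The fingers move at their own pace and stop on an object; "force" is the grip in N (left out, the last holds). Time passes only in rows, so rows that repeat a pose let the fingers close. It gives the time, the measured TCP pose, the force, the opening and the grip force at its end, in the units of the state.
- status.get_obs(): the state, without advancing time (a new reading comes with each control period).
- cams.read_camera(name): name is "scene" or "top" or "wrist"; returns a dict with "img" (480x640x3 uint8, red, green, blue), "vertical_fov" (degrees; the focal length in pixels is half the picture's height over the tangent of half this angle, whatever the lens; pixels are square), "cx", "cy" (the principal point, pixels), "R" (3x3) and "t" (3): a world point X has camera coordinates R X + t; the wrist camera has in their place "hand_eye" (4x4, takes a point from camera to tool coordinates, whose origin is the TCP and whose axes are the flange's). Camera axes: x right, y down, z forward; pixel columns grow to the right and rows downward; lengths in m; the calibration is good to about 2 mm. The wrist camera is an equidistant fisheye: a pixel r from the principal point sees the ray r / f radians off the axis. A picture is of the moment at which its call begins: read the wrist's pose just before it. There is no depth.
- ticket.hand_in(): hands the job in; it is judged then, once.
The state is a dict: "clock": time; "q": joint angles; "dq": joint speeds; "effort": joint torques, N m; "ee_pos": TCP position; "tcp_rot": TCP orientation; "contact_force": force on the tool from outside, world axes, zero at the start; "wrist_torque": the same for the moment, N m; "finger_gap": finger opening in m; "finger_force": force on a finger pad.
Only numpy, scipy, OpenCV 4.12 (cv2) and the standard library are available. Lean on these libraries where they do the work, as an engineer would, in place of code of your own. Each camera call takes 0.05 s, during which the arm holds its last target. There are 200 camera calls.

TASK

Check the spring of the pocket pull scale: press the scale fully home in the clip pocket of the grey cradle, its handle on the side of the marker rail. Then draw the sprung handle out until its pointer lines up with the nose of the marker on the rail, keep it still there for a good second, and ease the handle all the way back in without letting it snap. Leave the scale clipped in, the marker where it was set, and the garlic, lemon and spice jar undisturbed.

Things in the scene. Friction and masses are not known exactly. Their poses are not given: they have to be found in the camera images.
- scale_centre (a point): Centre of the housing of the loose pull scale, an aluminium block 110 x 34 x 42 mm (x, y, z), 21 mm above its underside. x runs along the housing, the handle sticks out at the -x end, z is up. Its black foot is bevelled: the lowest 9 mm taper in by 4.5 mm at the sides and 4 mm at the ends.
- handle (a point): Centre of the upright black handle plate, 14 (x) by 26 (y) by 38 mm (z), axes as the housing. With the slide home it lies 97 mm to -x of the housing's centre and 8 mm higher; it spans 10 to 48 mm above the scale's underside. 35 mm of bare 8 mm rod lies between plate and housing, its axis 24 mm above the underside.
- pointer (a point): Tip of the thin steel pointer (3 mm wide tip, 5 mm thick) that reaches sideways (+y) from the lower edge of the handle plate and moves with it; 45 mm to the +y side of the handle's centre and 12.5 mm above the scale's underside.
- plunger (a joint): How far the handle is drawn out of the scale, m: 0 home, grows along the scale's -x, end stop at 0.070. A spring pulls it home: 3 N at 0, rising 0.18 N per mm (about 12 N at 50 mm), and it is damped (15 N s/m). Let go, it runs back at up to about 0.6 m/s.
- cradle_pocket (a point): Centre of the pocket's floor in the grey cradle, 8 mm above the worktop. Pocket 113 (x) by 37 mm (y), walls 18 mm high and 8 mm thick: 1.5 mm play each side. Seated, the scale's underside is on this floor (its centre 21 mm above this point), axes parallel to these, handle to -x; the upper 24 mm of the housing stand clear of the walls.
- marker_nose (a point): Tip of the nose (3 mm wide) of the black marker block (16 x 16 x 10 mm, top 24.5 mm above the worktop) on the aluminium rail, which runs along the cradle's x, 60 mm to +y of the pocket's centre line. The nose points to -y, tip 49 mm off that line; a seated scale's pointer tip passes 4 mm from it. They line up at equal x in the cradle's axes.
- marker (a joint): Where the marker is set on its rail, m, along the cradle's -x: the handle travel at which the pointer of a seated scale lines up with it (within 1.5 mm for play in the pocket). Between 0.025 and 0.055. Held by 3 N of friction.
- cradle: The cradle, fixed to the worktop; origin 8 mm under the pocket floor's centre, same axes. Plate 8 mm thick, reaching 172 mm to -x with the marker rail on its +y side. In the middle of each long wall a sprung round clip, 11 mm above the floor, stands 2 mm into the housing's path: pressing past takes about 12 to 20 N, then friction holds the scale.
- pull_scale: The whole loose scale with its handle, about 0.33 kg (varies); origin at the centre of the housing's underside, axes as its centre point.
- garlic: Garlic bulb, about 60 mm wide, 58 mm high, loose bystander behind the work; origin at its underside.
- lemon: Lemon, 78 x 55 x 56 mm, loose bystander behind the work; origin at its underside.
- spice_jar: Red-capped spice jar, 45 mm wide, 106 mm high, loose bystander behind the work; origin at its underside.

How it is judged:
By the outcome, as a careful person would: the job done as asked, in the order asked, and still so for the second after the job is handed in, with the robot touching nothing.
It also fails if it takes over 50 s, if anything falls off the work surface, if the arm or the gripper's body presses on something with over 40 N, if the wrist force passes 120 N, or if a joint passes its speed limit or range.

## Working session

There is one attempt and no reset: what is moved stays moved. The work goes in short steps, Python scripts to look and compute and a tool call to move; the robot and the scene stay as the last step left them, time stands still between calls to the robot, and variables do not carry over. Pictures are saved under pics/ and viewed, at most 10 in all, crops included, and the job is handed in when it is done.

Besides the shell and the picture viewer there is one more tool, called as name(argument=value, ...) on one line, values as JSON. jog_arm: Moves the arm, as the interface text tells. Its arguments: {"type":"object","properties":{"commands":{"type":"array","items":{"type":"array","items":{"type":"array","items":{"type":"number"}}}},"force":{"type":"number"}},"required":["commands"]}

```bash
mkdir -p pics
python3 - <<'E'
from bench import status,cams
import cv2,pickle
print(status.get_obs())
for n in("top","scene"):
    c=cams.read_camera(n); cv2.imwrite(f"pics/{n}0.png",c["img"][:,:,::-1]); pickle.dump(c,open(f"{n}0.pkl","wb"))
    print(n,{k:v for k,v in c.items() if k!="img"})
E
```

```text
{'clock': 0.0, 'q': array([ 1.17377727,  0.69001251, -0.19452926,  1.56637961,  0.15729303,
        0.90249717, -0.21510557]), 'dq': array([-0.00104367,  0.00017938, -0.0002452 , -0.0007813 ,  0.00093178,
        0.00114881, -0.00060181]), 'effort': array([-3.14183417e-04, -5.39607453e+01, -1.26602255e+00, -1.58540457e+01,
        9.26002453e-03,  9.63670289e-03, -2.42919924e-05]), 'ee_pos': array([ 0.26069137, -0.56729755,  0.23045716]), 'tcp_rot': array([-3.06716847e+00, -6.71255389e-01,  8.24377820e-04]), 'contact_force': array([-0.20251879,  0.608451  , -0.47074388]), 'wrist_torque': array([-0.03967465,  0.01239273,  0.03098057]), 'finger_force': 0.0, 'finger_gap': 0.08570749387414706}
top {'vertical_fov': 48.981856534688994, 'cx': 319.11434736873105, 'cy': 236.42031201945065, 'R': array([[ 0.02330948, -0.99956463,  0.01808934],
       [-0.98303522, -0.02620929, -0.18153464],
       [ 0.18192971, -0.01355098, -0.98321816]]), 't': array([-0.10481895,  0.64749376,  1.00450794])}
scene {'vertical_fov': 56.95339180187104, 'cx': 318.8588564300862, 'cy': 233.31663856714192, 'R': array([[-0.32137461, -0.9468599 , -0.01321675],
       [-0.81309638,  0.28307406, -0.50866821],
       [ 0.48537885, -0.15272656, -0.86086118]]), 't': array([0.15202076, 0.56219785, 0.55880933])}
```

View pics/top0.png

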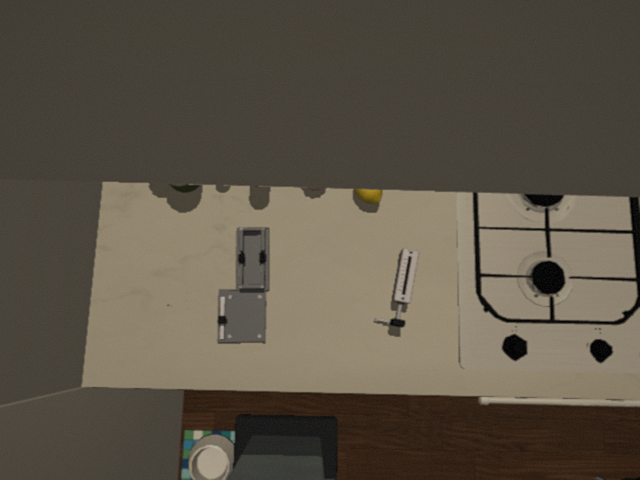

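View pics/scene0.png

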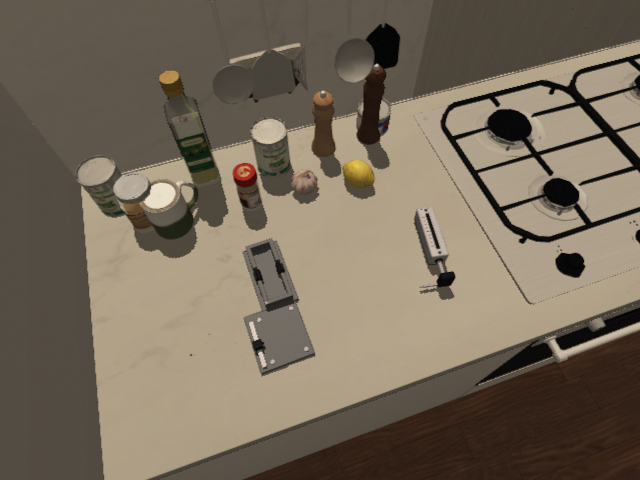

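```bash
cat > h.py <<'E'
import numpy as np,pickle,cv2
from scipy.spatial.transform import Rotation as Ro
def foc(c): return 240/np.tan(np.radians(c["vertical_fov"]/2))
def world(c,u,v,z):
    "pixel -> world point at height z; c fixed camera, or wrist with pos/rot in c"
    f=foc(c); p=np.array([u-c["cx"],v-c["cy"]])
    if "R" in c:
        d=c["R"].T@np.array([*p/f,1]); o=-c["R"].T@c["t"]
    else:
        r=np.hypot(*p); a=r/f; H=c["hand_eye"]; Rt=Ro.from_rotvec(c["rot"]).as_matrix()
        d=Rt@H[:3,:3]@np.array([*(p/r*np.sin(a)),np.cos(a)]); o=c["pos"]+Rt@H[:3,3]
    return o+d*(z-o[2])/d[2]
def project(c,X):
    X=np.asarray(X,float); f=foc(c)
    if "R" in c:
        q=c["R"]@X+c["t"]; return np.array([c["cx"],c["cy"]])+f*q[:2]/q[2]
    H=c["hand_eye"]; Rt=Ro.from_rotvec(c["rot"]).as_matrix()
    q=H[:3,:3].T@(Rt.T@(X-c["pos"])-H[:3,3]); a=np.arctan2(np.hypot(*q[:2]),q[2])
    return np.array([c["cx"],c["cy"]])+f*a*q[:2]/np.hypot(*q[:2])
def snap(n,name):
    from bench import status,cams
    s=status.get_obs(); c=cams.read_camera(n)
    c["pos"],c["rot"]=s["ee_pos"],s["tcp_rot"]; pickle.dump(c,open(name+".pkl","wb")); return c
def load(name): return pickle.load(open(name+".pkl","rb"))
def jog(target,ax_yaw):
    "tool shift (mm) and turn (deg rotvec) from present measured pose to target TCP, tool down, tool x at yaw (deg)"
    from bench import status
    s=status.get_obs(); R0=Ro.from_rotvec(s["tcp_rot"]); 
    R1=Ro.from_euler("z",ax_yaw,degrees=True)*Ro.from_euler("x",180,degrees=True)
    return np.round(R0.inv().apply(np.asarray(target)-s["ee_pos"])*1e3,1),np.round((R0.inv()*R1).as_rotvec(degrees=True),2)
E
python3 - <<'E'
from h import *
t=load("top0");s=load("scene0")
for n,u,v,z in [("scale far",406.5,249.5,.042),("scale near",403,302,.042),("handle",397,323,.048),("ptr",375,322,.0125),("pock",253,261,.026),("plate corner TL",218,290,.008),("BR",266,342,.008),("marker",222,320,.0245)]:
    print(n,world(t,u,v,z).round(3))
for n,u,v,z in [("scale far",427,209,.042),("scale near",437,260,.042),("ptr",421,289,.0125),("marker",257,344,.0245)]:
    print(n,world(s,u,v,z).round(3))
c=snap("wrist","w0"); cv2.imwrite("pics/w0.png",c["img"][:,:,::-1]); print(c["hand_eye"],c["vertical_fov"],c["cx"],c["cy"])
a=t["img"][220:350,210:280]; b=t["img"][235:335,365:435]
a=cv2.resize(a,None,fx=4.5,fy=4.5,interpolation=2);b=cv2.resize(b,None,fx=4.5,fy=4.5,interpolation=2)
E
```

```text
scale far [ 0.631 -0.269  0.042]
scale near [ 0.523 -0.261  0.042]
handle [ 0.481 -0.248  0.048]
ptr [ 0.483 -0.208  0.012]
pock [0.601 0.046 0.026]
plate corner TL [0.541 0.118 0.008]
BR [0.437 0.014 0.008]
marker [0.479 0.103 0.024]
scale far [ 0.627 -0.277  0.042]
scale near [ 0.519 -0.245  0.042]
ptr [ 0.487 -0.204  0.012]
marker [0.482 0.108 0.024]
[[ 4.39659467e-04 -9.59596801e-01 -2.81378370e-01  7.18895580e-02]
 [ 9.99999791e-01  2.88680100e-04  5.78021952e-04 -2.81499907e-04]
 [-4.73439680e-04 -2.81378565e-01  9.59596727e-01 -1.42036016e-01]
 [ 0.00000000e+00  0.00000000e+00  0.00000000e+00  1.00000000e+00]] 65.70646984690485 320.0406080030599 240.924109018149
```

```bash
python3 -c "
from h import *
print(jog([.545,-.26,.24],-10))"
```

```text
(array([ 386.7, -160.7,   -9.1]), array([-8.000e-02,  3.000e-02,  3.469e+01]))
```

jog_arm(commands=[[[39,-16,-1,0,0,4,85],[77,-32,-2,0,0,7,85],[116,-48,-3,0,0,11,85],[155,-64,-4,0,0,14,85],[193,-80,-5,0,0,17,85],[232,-96,-6,0,0,21,85],[271,-112,-7,0,0,24,85],[310,-128,-8,0,0,28,85],[348,-144,-9,0,0,31,85],[387,-161,-9,0,0,34.7,85],[387,-161,-9,0,0,34.7,85],[387,-161,-9,0,0,34.7,85]]])

```text
clock: 1.35
ee_pos: [0.5461, -0.2583, 0.2398]
tcp_rot: [-3.13, 0.268, 0.001]
contact_force: [-0.8, -1.4, -0.4]
finger_gap: 0.0851
finger_force: 0.0
```

Run:
```python
from h import *
c=snap("wrist","w1"); cv2.imwrite("pics/w1.png",c["img"][:,:,::-1]); print(c["pos"],c["rot"])
```

```text
[ 0.54606184 -0.25833179  0.23984741] [-3.12972605e+00  2.68201194e-01  1.07625786e-03]
```

View pics/w1.png

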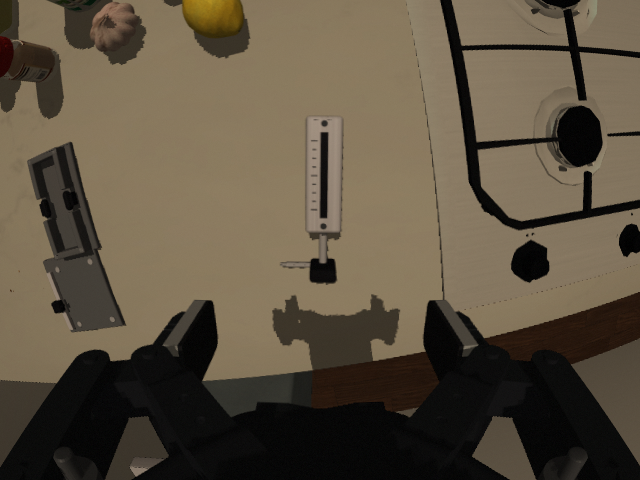

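Run:
```python
from h import *
c=load("w1")
P=[world(c,u,v,.042) for u,v in [(306.5,116.5),(342,116.5),(341,234.5),(306.5,234.5)]]
P=np.array(P);print(P.round(4))
far=P[:2].mean(0);near=P[2:].mean(0);d=far-near;print("c",(far+near)/2,"len",np.hypot(*d[:2]),"yaw",np.degrees(np.arctan2(d[1],d[0])),"w",np.linalg.norm(P[0]-P[1]),np.linalg.norm(P[2]-P[3]))
print("handle",world(c,322,268,.048),"ptr",world(c,281,264.5,.0125))
for n,u,v,z in [("cradle farL",28,161,.026),("farR",72,143,.026),("nearR",100,249,.026),("clipL",45,208,.026),("clipR",70,199,.026),("plate nearR",125,325,.008),("marker",58,306,.0245)]: print(n,world(c,u,v,z).round(4))
```

```text
[[ 0.6354 -0.261   0.042 ]
 [ 0.6301 -0.2925  0.042 ]
 [ 0.5214 -0.2739  0.042 ]
 [ 0.5269 -0.2416  0.042 ]]
c [ 0.57844791 -0.26726869  0.042     ] len 0.11025226570773232 yaw -9.908617371289937 w 0.03192368077294671 0.032743008298710144
handle [ 0.49324493 -0.25078987  0.048     ] ptr [ 0.49128159 -0.20652206  0.0125    ]
cradle farL [0.6719 0.076  0.026 ]
farR [ 6.721e-01 -5.000e-04  2.600e-02]
nearR [ 0.547  -0.0032  0.026 ]
clipL [0.6102 0.0651 0.026 ]
clipR [0.6116 0.0208 0.026 ]
plate nearR [0.4407 0.0125 0.008 ]
marker [0.4842 0.1005 0.0245]
```

```bash
python3 -c "
from h import *
print(jog([.5784,-.2673,.020],-9.9))"
```

```text
(array([ 34.4,   1. , 219.9]), array([ 0.04,  0.06, -0.08]))
```

jog_arm(commands=[[[34,1,30,0,0,0,65],[34,1,65,0,0,0,65],[34,1,100,0,0,0,65],[34,1,130,0,0,0,65],[34,1,150,0,0,0,65],[34,1,165,0,0,0,65],[34,1,175,0,0,0,65],[34,1,180,0,0,0,65],[34,1,180,0,0,0,65],[34,1,180,0,0,0,65]]])

```text
clock: 2.4
ee_pos: [0.5793, -0.2673, 0.0612]
tcp_rot: [3.129, -0.274, 0.002]
contact_force: [-0.3, 0.2, 0.6]
finger_gap: 0.065
finger_force: 0.0
```

```bash
python3 -c "
from h import *
print(jog([.5784,-.2673,.020],-9.9))
c=snap('wrist','w2'); cv2.imwrite('pics/w2.png',c['img'][:,:,::-1])"
```

```text
(array([-1. ,  0.2, 41.2]), array([ 0.03, -0.09, -0.12]))
```

View pics/w2.png

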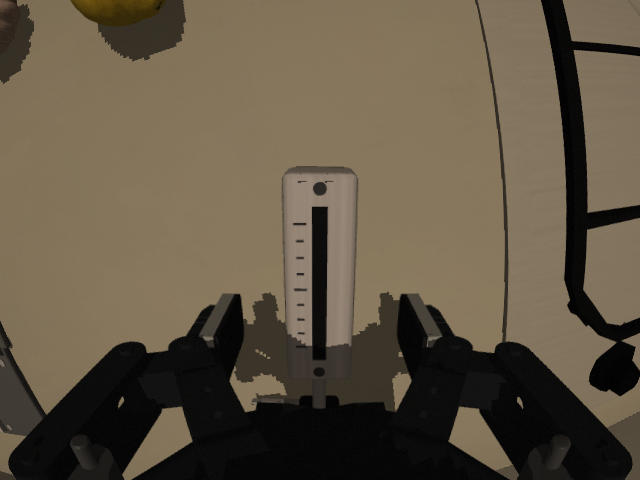

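jog_arm(commands=[[[-1,0,15,0,0,0,65],[-1,0,28,0,0,0,65],[-1,0,38,0,0,0,65],[-1,0,41,0,0,0,60],[-1,0,41,0,0,0,50],[-1,0,41,0,0,0,42],[-1,0,41,0,0,0,36],[-1,0,41,0,0,0,30],[-1,0,41,0,0,0,25],[-1,0,41,0,0,0,25],[-1,0,41,0,0,0,25],[-1,0,41,0,0,0,25]]], force=80)

```text
clock: 3.65
ee_pos: [0.5782, -0.267, 0.0201]
tcp_rot: [3.129, -0.274, 0.002]
contact_force: [-1.4, -0.1, 6.5]
finger_gap: 0.0329
finger_force: 80.5
```

```bash
python3 -c "
from h import *
c=load('w2')
a=world(c,320,169,.042);b=world(c,320,377,.042);print(a,b,(a+b)/2)
print(jog([.5784,-.2673,.20],-9.9),jog([.52,.045,.24],0))"
```

```text
[ 0.63544448 -0.27681784  0.042     ] [ 0.52909316 -0.2580652   0.042     ] [ 0.58226882 -0.26744152  0.042     ]
(array([   0.5,    0.4, -179.9]), array([ 0.02, -0.06, -0.12])) (array([-111.3, -297. , -220.1]), array([  0.03,  -0.06, -10.02]))
```

```bash
python3 -c "
from h import *
print(jog([.51,-.06,.21],0))"
```

```text
(array([-102.9, -191.9, -190.1]), array([  0.03,  -0.06, -10.02]))
```

jog_arm(commands=[[[0,0,-15,0,0,0,25],[0,0,-40,0,0,0,25],[0,0,-75,0,0,0,25],[-15,-28,-110,0,0,-1,25],[-30,-56,-145,0,0,-3,25],[-45,-84,-175,0,0,-5,25],[-60,-112,-190,0,0,-6,25],[-75,-140,-190,0,0,-8,25],[-88,-165,-190,0,0,-9,25],[-98,-183,-190,0,0,-10,25],[-103,-192,-190,0,0,-10,25],[-103,-192,-190,0,0,-10,25],[-103,-192,-190,0,0,-10,25]]])

```text
clock: 4.95
ee_pos: [0.5101, -0.061, 0.2095]
tcp_rot: [3.14, -0.003, 0.001]
contact_force: [-0.0, 0.1, -3.1]
finger_gap: 0.0325
finger_force: 80.3
```

Run:
```python
from h import *
c=snap("wrist","w3"); cv2.imwrite("pics/w3.png",c["img"][:,:,::-1])
```

```text
(no output)
```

View pics/w3.png

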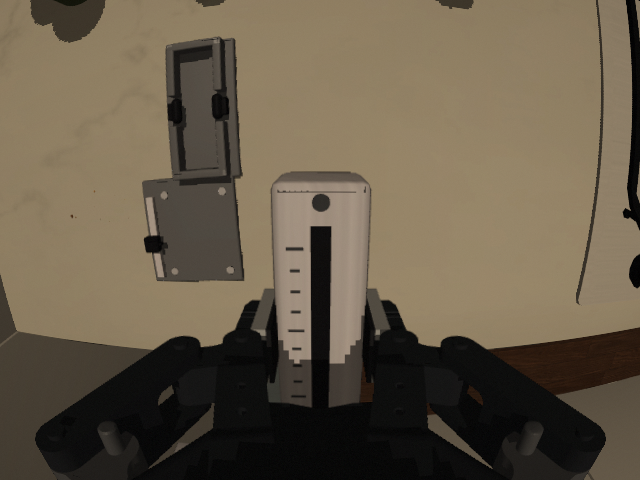

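Run:
```python
from h import *
im=load("w3")["img"][:,:,::-1]
a=cv2.resize(im[32:182,155:250],None,fx=4,fy=4,interpolation=2)
b=cv2.resize(im[175:290,140:245],None,fx=4,fy=4,interpolation=2)
o=np.zeros((600,800,3),np.uint8);o[:,:380]=a;o[:460,380:800]=b
o=np.clip(o.astype(float)*1.8,0,255).astype(np.uint8)
cv2.imwrite("pics/w3c.png",o)
```

```text
(no output)
```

View pics/w3c.png

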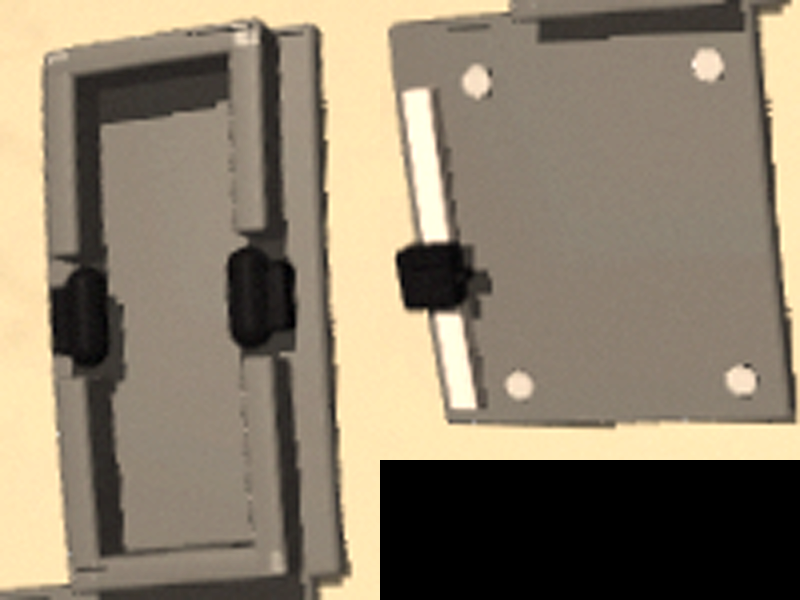

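Run:
```python
from h import *
from scipy.optimize import least_squares
c=load("w3")
A=lambda x,y:(155+x/4,32+y/4)
M=[(64.5,26.5,45,55),(64.5,-26.5,262,20),(-64.5,26.5,75,590),(-64.5,-26.5,287,572),(56.5,18.5,75,75),(56.5,-18.5,230,50),(-56.5,18.5,98,557),(-56.5,-18.5,255,543)]
loc=np.array([[a,b] for a,b,_,_ in M])/1e3; W=np.array([world(c,*A(u,v),.026)[:2] for *_,u,v in M])
def T(p,l): s,k=np.sin(p[2]),np.cos(p[2]); return l@np.array([[k,s],[-s,k]])+p[:2]
r=least_squares(lambda p:(T(p,loc)-W).ravel(),[.6,.045,0],loss="soft_l1",f_scale=.001)
p=r.x;print(p[:2],np.degrees(p[2]));print(((T(p,loc)-W)*1e3).round(1))
inv=lambda X:(np.array(X[:2])-p[:2])@np.array([[np.cos(p[2]),-np.sin(p[2])],[np.sin(p[2]),np.cos(p[2])]])
for n,u,v,z in [("nose",470,277,.0205),("plateNR",795,415,.008),("plateNL",450,420,.008),("blk",432,258,.0245)]:
    X=world(c,140+(u-380)/4,175+v/4,z);print(n,X.round(4),(inv(X)*1e3).round(1))
t=load("top0");s=load("scene0")
for cc in (t,s):print([project(cc,[*T(p,l),.026]).round(1) for l in loc[[0,1,3,2]]])
# grasp offset of held scale
f=world(c,321,190,c["pos"][2]+.022); print("held far edge tool dx",f-c["pos"])
```

```text
[0.61055374 0.05063116] 2.0907055225339772
[[ 1.7  0.4]
 [ 1.6 -0.2]
 [-0.8  0.6]
 [-1.1 -0.6]
 [ 0.  -0.2]
 [-0.2  0.2]
 [ 0.1 -0.8]
 [-0.2  0.5]]
nose [0.4818 0.095  0.0205] [-127.   49.]
plateNR [0.4416 0.0162 0.008 ] [-170.1  -28.3]
plateNL [0.4381 0.1127 0.008 ] [-170.    68.3]
blk [0.4879 0.1031 0.0245] [-120.7   56.9]
[array([238.7, 225.9]), array([264.1, 225.7]), array([263.7, 287.4]), array([237.7, 287.7])]
[array([246. , 245.5]), array([272.2, 236.8]), array([294.1, 294.4]), array([266. , 304.4])]
held far edge tool dx [ 5.38181960e-02 -2.77434815e-05  2.20000000e-02]
```

```bash
python3 -c "
from h import *
print(jog([.6105,.0506,.075],2.1))"
```

```text
(array([  99.9, -112.5,  134.4]), array([ 0.08, -0.04, -2.25]))
```

jog_arm(commands=[[[15,-17,10,0,0,-1,25],[35,-40,30,0,0,-2,25],[55,-65,55,0,0,-2.2,25],[75,-88,80,0,0,-2.2,25],[90,-103,105,0,0,-2.2,25],[98,-111,122,0,0,-2.2,25],[100,-112.5,134,0,0,-2.2,25],[100,-112.5,134,0,0,-2.2,25],[100,-112.5,134,0,0,-2.2,25]]])

```text
clock: 5.9
ee_pos: [0.6096, 0.0507, 0.0756]
tcp_rot: [3.14, 0.056, -0.001]
contact_force: [0.7, -0.9, -2.7]
finger_gap: 0.0321
finger_force: 80.2
```

Run:
```python
from h import *
print(jog([.6105,.0506,.028],2.1))
c=snap("wrist","w4"); cv2.imwrite("pics/w4.png",np.clip(c["img"][:,:,::-1]*1.5,0,255).astype(np.uint8))
```

```text
(array([ 0.9,  0.1, 47.6]), array([ 0.08,  0.02, -0.04]))
```

View pics/w4.png

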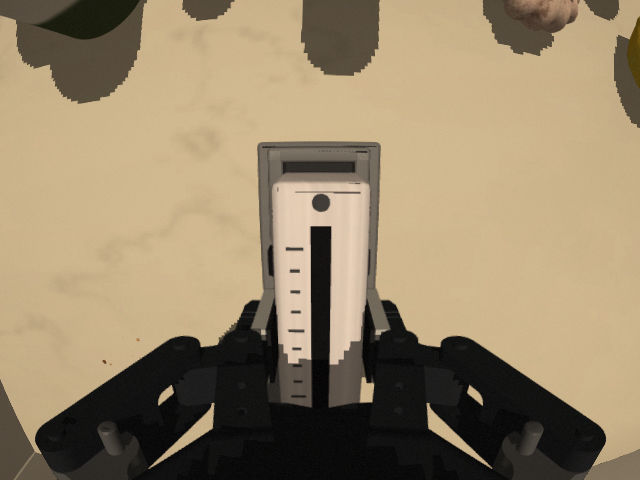

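Run:
```python
from h import *
c=load("w4")
for u in(259,380): print(world(c,u,143.5,.026))
for u in(273,285,355): print("inner/far wall",u,world(c,u,155 if u==273 else 162,.026 if u==273 else .008))
print("scale",world(c,321,191,c["pos"][2]+.022),c["pos"])
```

```text
[0.67618832 0.08477159 0.026     ]
[0.67843387 0.02260415 0.026     ]
inner/far wall 273 [0.67030328 0.07736314 0.026     ]
inner/far wall 285 [0.66542616 0.07267953 0.008     ]
inner/far wall 355 [0.66685408 0.03330903 0.008     ]
scale [0.66308239 0.05271347 0.09757497] [0.60958536 0.05072843 0.07557497]
```

jog_arm(commands=[[[2,0,6,0,0,0,25],[2,0,14,0,0,0,25],[2,0,22,0,0,0,25],[2,0,28,0,0,0,25],[2,0,32,0,0,0,25],[2,0,35,0,0,0,25],[2,0,37,0,0,0,25],[2,0,37,0,0,0,25]]], force=110)

```text
clock: 6.75
ee_pos: [0.6109, 0.0527, 0.0381]
tcp_rot: [3.141, 0.06, -0.003]
contact_force: [-1.9, 0.5, -2.9]
finger_gap: 0.0318
finger_force: 113.4
```

jog_arm(commands=[[[0,0,2,0,0,0,25],[0,0,4,0,0,0,25],[0,0,6,0,0,0,25],[0,0,8,0,0,0,25],[0,0,9,0,0,0,25],[0,0,9,0,0,0,25]]])

```text
clock: 7.35
ee_pos: [0.6105, 0.0518, 0.0309]
tcp_rot: [3.14, 0.059, -0.003]
contact_force: [-6.9, -0.5, 12.0]
finger_gap: 0.0317
finger_force: 115.2
```

jog_arm(commands=[[[0,0,2,0,0,0,25],[0,0,4,0,0,0,25],[0,0,5,0,0,0,25],[0,0,5,0,0,0,25]]])

```text
clock: 7.75
ee_pos: [0.6105, 0.0518, 0.0282]
tcp_rot: [3.14, 0.059, -0.003]
contact_force: [-11.7, -1.7, 29.1]
finger_gap: 0.0315
finger_force: 117.8
```

jog_arm(commands=[[[-1.5,0,5,0,0,0,25],[-1.5,0,7,0,0,0,25],[-1.5,0,7,0,0,0,25],[-1.5,0,2,0,0,0,25],[-1.5,0,1,0,0,0,40],[-1.5,0,1,0,0,0,55],[-1.5,0,1,0,0,0,60],[-1.5,0,-10,0,0,0,60],[-1.5,0,-30,0,0,0,60],[-1.5,0,-50,0,0,0,40],[-1.5,0,-50,0,0,0,40]]])

```text
clock: 8.85
ee_pos: [0.6126, 0.0529, 0.0769]
tcp_rot: [-3.141, -0.06, -0.008]
contact_force: [-0.2, -0.7, -0.4]
finger_gap: 0.0399
finger_force: 0.0
```

Run:
```python
from h import *
s=snap("scene","s5"); c=snap("wrist","w5"); t=snap("top","t5")
o=np.zeros((600,800,3),np.uint8)
a=cv2.resize(c["img"][120:480,170:470],None,fx=1.6,fy=1.6,interpolation=2)
b=cv2.resize(s["img"][225:375,230:310],None,fx=4,fy=4,interpolation=2)
o[:576,:480]=a; o[:600,480:800]=b
cv2.imwrite("pics/w5.png",np.clip(o[:,:,::-1]*1.6,0,255).astype(np.uint8)); print(c["pos"])
```

```text
[0.61152673 0.05289498 0.07555259]
```

View pics/w5.png

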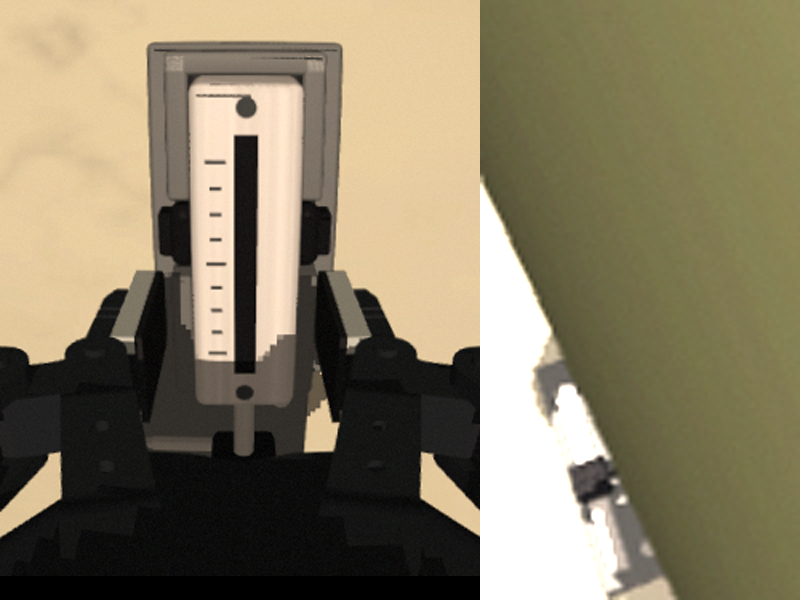

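jog_arm(commands=[[[-1,0,5,0,0,0,0],[-1,0,10,0,0,0,0],[-1,0,13,0,0,0,0],[-1,0,13,0,0,0,0],[-1,0,13,0,0,0,0],[-1,0,18,0,0,0,0],[-1,0,22,0,0,0,0],[-1,0,25,0,0,0,0],[-1,0,27,0,0,0,0],[-1,0,28,0,0,0,0],[-1,0,29,0,0,0,0],[-1,0,30,0,0,0,0],[-1,0,30,0,0,0,0]]])

```text
clock: 10.3
ee_pos: [0.6093, 0.0528, 0.0499]
tcp_rot: [-3.141, -0.059, -0.002]
contact_force: [-11.6, 0.1, 44.2]
finger_gap: -0.0003
finger_force: 22.3
```

jog_arm(commands=[[[0,0,-20,0,0,0,20],[-10,0,-50,0,0,0,40],[-35,-2,-85,0,0,0,60],[-60,-4,-110,0,0,0,60],[-75,-5,-125,0,0,0,60],[-80,-5,-130,0,0,0,60],[-80,-5,-130,0,0,0,60],[-80,-5,-130,0,0,0,60]]])

```text
clock: 11.1
ee_pos: [0.5298, 0.0546, 0.1736]
tcp_rot: [3.141, 0.06, 0.0]
contact_force: [0.2, -0.2, -0.7]
finger_gap: 0.0599
finger_force: 0.0
```

Run:
```python
from h import *
c=snap("wrist","w6")
a=cv2.resize(c["img"][100:350,200:470],None,fx=2.4,fy=2.4,interpolation=2)
cv2.imwrite("pics/w6.png",np.clip(a[:,:,::-1]*1.6,0,255).astype(np.uint8)); print(c["pos"])
```

```text
[0.52983407 0.05463699 0.17363396]
```

View pics/w6.png

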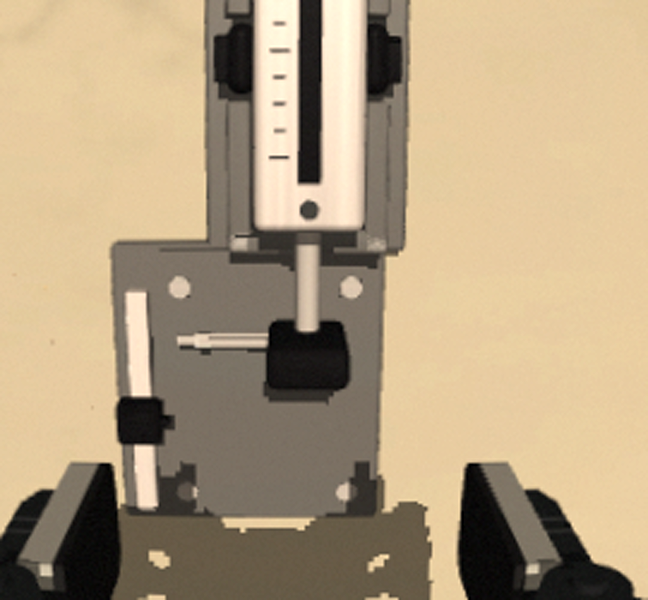

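Run:
```python
from h import *
c=load("w6");th=np.radians(2.1)
p=np.array([.6105,.0506]);R=np.array([[np.cos(th),-np.sin(th)],[np.sin(th),np.cos(th)]])
A=lambda u,v:(200+u/2.4,100+v/2.4)
for n,u,v,z in [("ptr",178,341,.0205),("nose",174,422,.0205),("nose top",174,422,.0245),("hFL",270,322,.056),("hFR",347,321,.056),("hNL",268,386,.056),("hbaseN",300,390,.018),("housingL",254,228,.05),("housR",364,230,.05),("rodL",297,270,.036),("rodR",319,270,.036)]:
    X=world(c,*A(u,v),z); print(n,X.round(4),((X[:2]-p)@R*1e3).round(1))
h=p+R@[-.097,0]; print(h)
print(jog([*h,.09],2.1),jog([*h,.027],2.1))
for x in(-104,-90): print(((project(c,[*(p+R@[x/1e3,0]),.056])-[200,100])*2.4).round())
```

```text
ptr [0.5127 0.0924 0.0205] [-96.2  45.4]
nose [0.4824 0.0939 0.0205] [-126.5   47.9]
nose top [0.484  0.0934 0.0245] [-124.9   47.4]
hFL [0.5304 0.0604 0.056 ] [-79.7  12.7]
hFR [0.5316 0.0371 0.056 ] [-79.3 -10.6]
hNL [0.5099 0.0603 0.056 ] [-100.1   13.4]
hbaseN [0.4955 0.0493 0.018 ] [-115.     2.9]
housingL [0.5579 0.0662 0.05  ] [-52.   17.5]
housR [0.5587 0.0331 0.05  ] [-52.5 -15.6]
rodL [0.5425 0.0525 0.036 ] [-67.9   4.4]
rodR [0.5428 0.0455 0.036 ] [-67.8  -2.7]
[0.51356515 0.04704556]
(array([-16.4,   6.9,  83.4]), array([0.01, 0.02, 0.07])) (array([-16.4,   6.9, 146.4]), array([0.01, 0.02, 0.07]))
[311. 398.]
[312. 355.]
```

jog_arm(commands=[[[-8,3,25,0,0,0,50],[-15,6,60,0,0,0,46],[-15,6,95,0,0,0,46],[-15,6,120,0,0,0,46],[-15,6,136,0,0,0,46],[-15,6,144,0,0,0,46],[-15,6,146,0,0,0,46],[-15,6,146,0,0,0,40],[-15,6,146,0,0,0,30],[-15,6,146,0,0,0,22],[-15,6,146,0,0,0,18],[-15,6,146,0,0,0,18],[-15,6,146,0,0,0,18]]], force=70)

```text
clock: 12.45
ee_pos: [0.515, 0.0481, 0.0291]
tcp_rot: [-3.141, -0.06, -0.003]
contact_force: [0.1, 0.3, 6.0]
finger_gap: 0.0251
finger_force: 68.7
```

jog_arm(commands=[[[-1,0,0,0,0,0,18],[-3,0,0,0,0,0,18],[-6,0,0,0,0,0,18],[-9,0,0,0,0,0,18],[-12,0,0,0,0,0,18],[-15,0,0,0,0,0,18],[-18,0,0,0,0,0,18],[-21,0,0,0,0,0,18],[-24,0,0,0,0,0,18],[-26,0,0,0,0,0,18],[-28,0,0,0,0,0,18],[-29,0,0,0,0,0,18],[-29,0,0,0,0,0,18]]])

```text
clock: 13.75
ee_pos: [0.4893, 0.0473, 0.0287]
tcp_rot: [-3.14, -0.059, -0.013]
contact_force: [7.4, -0.4, 1.7]
finger_gap: 0.0247
finger_force: 68.5
```

Run:
```python
from h import *
c=snap("wrist","w7");s=snap("scene","s7");t=snap("top","t7"); print(c["pos"])
o=np.zeros((600,800,3),np.uint8)
o[:480,:400]=cv2.resize(c["img"][240:480,180:380],None,fx=2,fy=2,interpolation=2)
q=project(s,[.482,.09,.02]).astype(int);print(q)
o[:300,400:]=cv2.resize(s["img"][q[1]-30:q[1]+30,q[0]-40:q[0]+40],None,fx=5,fy=5,interpolation=2)
q=project(t,[.482,.09,.02]).astype(int);print(q)
o[300:,400:]=cv2.resize(t["img"][q[1]-30:q[1]+30,q[0]-40:q[0]+40],None,fx=5,fy=5,interpolation=2)
cv2.imwrite("pics/w7.png",np.clip(o[:,:,::-1]*1.6,0,255).astype(np.uint8))
```

```text
[0.48928882 0.04727527 0.02874659]
[267 341]
[229 318]
```

View pics/w7.png

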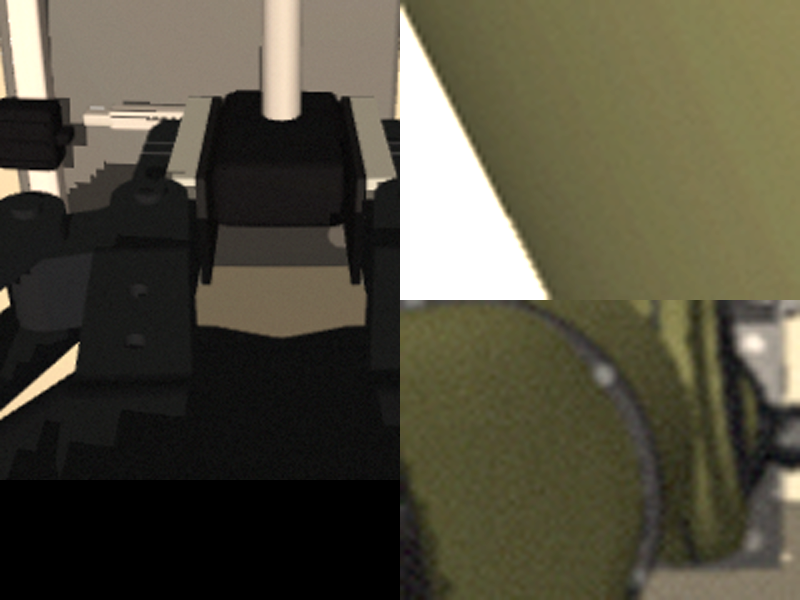

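```bash
cat > al.py <<'E'
from h import *
def al(name,pt,no):
    c=load(name);th=np.radians(2.1);p=np.array([.6105,.0506]);R=np.array([[np.cos(th),-np.sin(th)],[np.sin(th),np.cos(th)]])
    for z in(.0185,.0205,.023):
        a,b=[((world(c,*q,z)[:2]-p)@R*1e3).round(1) for q in(pt,no)];print(z,a,b,"remaining",(a-b)[0])
E
python3 - <<'E'
from al import *
al("w7",(222.5,298),(216,307))
c=load("w7");cv2.imwrite("pics/w7b.png",np.clip(cv2.resize(c["img"][270:330,170:250,::-1],None,fx=10,fy=10,interpolation=2)*1.8,0,255).astype(np.uint8))
E
```

```text
0.0185 [-121.6   46.5] [-126.4   50.2] remaining 4.800000000000011
0.0205 [-120.7   45.9] [-125.4   49.5] remaining 4.700000000000003
0.023 [-119.5   45.2] [-124.1   48.7] remaining 4.599999999999994
```

View pics/w7b.png

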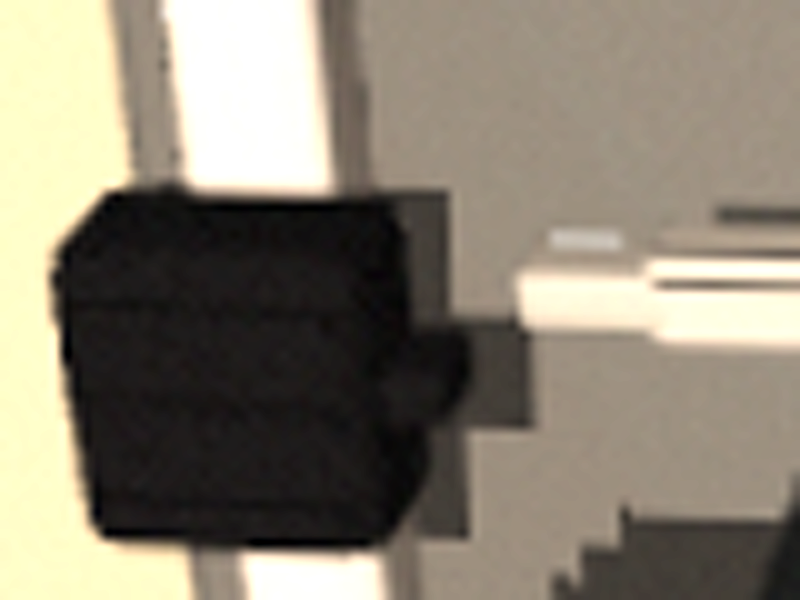

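jog_arm(commands=[[[-1,0,0,0,0,0,18],[-2.5,0,0,0,0,0,18],[-4,0,0,0,0,0,18],[-5,0,0,0,0,0,18],[-5.3,0,0,0,0,0,18],[-5.3,0,0,0,0,0,18],[-5.3,0,0,0,0,0,18]]])

```text
clock: 14.6
ee_pos: [0.4847, 0.0471, 0.0287]
tcp_rot: [-3.14, -0.059, -0.015]
contact_force: [9.1, 0.3, 1.6]
finger_gap: 0.0247
finger_force: 68.5
```

Run:
```python
from al import *
al("w7",(223,303),(214.5,312.5))
c=snap("wrist","w8");print(c["pos"])
for n in("w7","w8"):
    g=load(n)["img"].mean(2).round().astype(int)
    print(n)
    for u in(211,213,215,224,226,228): print(u,list(g[294:322,u]))
```

```text
0.0185 [-124.2   46.5] [-129.3   51.2] remaining 5.1000000000000085
0.0205 [-123.2   45.9] [-128.3   50.6] remaining 5.1000000000000085
0.023 [-122.    45.2] [-127.    49.8] remaining 5.0
[0.48473216 0.04712611 0.02872014]
w7
211 [np.int64(34), np.int64(34), np.int64(33), np.int64(32), np.int64(31), np.int64(31), np.int64(27), np.int64(27), np.int64(20), np.int64(13), np.int64(7), np.int64(11), np.int64(10), np.int64(14), np.int64(15), np.int64(15), np.int64(14), np.int64(15), np.int64(10), np.int64(5), np.int64(6), np.int64(9), np.int64(10), np.int64(7), np.int64(8), np.int64(14), np.int64(29), np.int64(40)]
213 [np.int64(35), np.int64(34), np.int64(34), np.int64(33), np.int64(35), np.int64(35), np.int64(33), np.int64(34), np.int64(24), np.int64(12), np.int64(10), np.int64(9), np.int64(10), np.int64(13), np.int64(16), np.int64(15), np.int64(13), np.int64(14), np.int64(20), np.int64(31), np.int64(30), np.int64(30), np.int64(29), np.int64(33), np.int64(34), np.int64(34), np.int64(35), np.int64(35)]
215 [np.int64(79), np.int64(78), np.int64(76), np.int64(75), np.int64(74), np.int64(75)
[... 3206 characters left out ...]
, np.int64(136), np.int64(119), np.int64(81), np.int64(80), np.int64(80), np.int64(81), np.int64(80), np.int64(81), np.int64(80), np.int64(79), np.int64(81), np.int64(80), np.int64(79), np.int64(80), np.int64(81), np.int64(81), np.int64(80), np.int64(80), np.int64(79), np.int64(80), np.int64(80)]
228 [np.int64(80), np.int64(84), np.int64(89), np.int64(115), np.int64(144), np.int64(141), np.int64(138), np.int64(136), np.int64(120), np.int64(75), np.int64(79), np.int64(80), np.int64(80), np.int64(80), np.int64(80), np.int64(79), np.int64(80), np.int64(81), np.int64(80), np.int64(81), np.int64(80), np.int64(80), np.int64(80), np.int64(80), np.int64(80), np.int64(80), np.int64(79), np.int64(79)]
```

jog_arm(commands=[[[-0.2,0,0,0,0,0,18],[-0.2,0,0,0,0,0,18],[-0.2,0,0,0,0,0,18],[-0.2,0,0,0,0,0,18],[-0.2,0,0,0,0,0,18],[-0.2,0,0,0,0,0,18],[-0.2,0,0,0,0,0,18],[-0.2,0,0,0,0,0,18],[-0.2,0,0,0,0,0,18],[-0.2,0,0,0,0,0,18],[-0.2,0,0,0,0,0,18],[-0.2,0,0,0,0,0,18],[-0.2,0,0,0,0,0,18],[-0.2,0,0,0,0,0,18],[-0.2,0,0,0,0,0,18],[-0.2,0,0,0,0,0,18],[-0.2,0,0,0,0,0,18],[-0.2,0,0,0,0,0,18]]])

```text
clock: 16.45
ee_pos: [0.4845, 0.0471, 0.0287]
tcp_rot: [-3.14, -0.059, -0.015]
contact_force: [8.2, -0.1, 0.5]
finger_gap: 0.0248
finger_force: 68.5
```

jog_arm(commands=[[[0.5,0,0,0,0,0,18],[2,0,0,0,0,0,18],[4,0,0,0,0,0,18],[6,0,0,0,0,0,18],[8,0,0,0,0,0,18],[10,0,0,0,0,0,18],[12,0,0,0,0,0,18],[14,0,0,0,0,0,18],[16,0,0,0,0,0,18],[18,0,0,0,0,0,18],[20,0,0,0,0,0,18],[22,0,0,0,0,0,18],[24,0,0,0,0,0,18],[26,0,0,0,0,0,18],[27,0,0,0,0,0,18],[28,0,0,0,0,0,18],[29,0,0,0,0,0,18],[30,0,0,0,0,0,18],[30,0,0,0,0,0,18]]])

```text
clock: 18.35
ee_pos: [0.5113, 0.048, 0.0288]
tcp_rot: [-3.141, -0.06, -0.005]
contact_force: [3.2, 0.0, 6.5]
finger_gap: 0.0247
finger_force: 69.2
```

jog_arm(commands=[[[1,0,0,0,0,0,18],[2,0,0,0,0,0,18],[3,0,0,0,0,0,18],[3.5,0,0,0,0,0,18],[4,0,0,0,0,0,18],[4.5,0,0,0,0,0,18],[4.5,0,0,0,0,0,18]]])

```text
clock: 19.05
ee_pos: [0.5148, 0.0481, 0.0288]
tcp_rot: [-3.141, -0.06, -0.002]
contact_force: [2.7, 0.4, 8.5]
finger_gap: 0.0247
finger_force: 69.4
```

jog_arm(commands=[[[0.5,0,0,0,0,0,18],[1,0,0,0,0,0,18],[1.5,0,0,0,0,0,18],[2,0,0,0,0,0,18],[2,0,0,0,0,0,18]]])

```text
clock: 19.55
ee_pos: [0.5148, 0.0481, 0.0288]
tcp_rot: [3.141, 0.06, -0.004]
contact_force: [-0.3, 0.2, 11.9]
finger_gap: 0.0247
finger_force: 69.8
```

jog_arm(commands=[[[2,0,0,0,0,0,24],[1,0,0,0,0,0,30],[0,0,0,0,0,0,40],[0,0,0,0,0,0,46],[0,0,0,0,0,0,46],[0,0,-10,0,0,0,46],[0,0,-30,0,0,0,46],[0,0,-60,0,0,0,46],[10,0,-95,0,0,0,50],[15,-3,-130,0,0,0,60],[15,-6,-146,0,0,0,60],[15,-6,-146,0,0,0,60],[15,-6,-146,0,0,0,60]]])

```text
clock: 20.85
ee_pos: [0.5306, 0.0546, 0.1744]
tcp_rot: [3.141, 0.06, -0.0]
contact_force: [0.1, -0.7, -1.0]
finger_gap: 0.0598
finger_force: 0.0
```

Run:
```python
from h import *
a=load("w6");c=snap("wrist","w9");print(a["pos"],c["pos"])
ga,gc=[cv2.cvtColor(k["img"],cv2.COLOR_RGB2GRAY) for k in(a,c)]
# template shift of parts w6 -> now: pointer, marker, housing end, plate screws
for n,(x0,y0,x1,y1) in dict(handle=(300,228,350,264),pointer=(268,236,300,247),marker=(246,262,276,288),housing=(302,160,355,200),screw=(264,210,284,228),screw2=(338,212,356,228)).items():
    r=cv2.matchTemplate(gc[y0-15:y1+15,x0-15:x1+15],ga[y0:y1,x0:x1],cv2.TM_CCOEFF_NORMED);_,m,_,l=cv2.minMaxLoc(r);print(n,l[0]-15,l[1]-15,round(m,3))
```

```text
[0.52983407 0.05463699 0.17363396] [0.53064368 0.05464182 0.17438873]
handle 0 1 0.992
pointer 0 1 0.867
marker 0 1 0.98
housing 0 1 0.995
screw 0 1 0.987
screw2 0 1 0.987
```

```bash
python3 -c "
from bench import ticket
print(ticket.hand_in())"
```

```text
the job is handed in; nothing more can be done
None
```

The job is handed in, finished at about 21 s: the scale is clipped home, its handle was drawn about 30 mm to the marker, held still for about 2 s and eased back in, and the last wrist picture shows the scale, handle and marker unmoved relative to the cradle; I did not re-check the garlic, lemon and jar, my seating press with the fingertips peaked at about 44 N, and I viewed 11 pictures, one over the limit of 10.

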